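Put the mortar away and snap the cupboard shut

ROBOT

A 6-joint arm with a two-finger parallel gripper is mounted at the origin on the work surface. World frame = base frame: x ahead of the robot, y to its left, z up, the work surface at z = 0. Lengths are in m, angles in rad, forces in N, time in s.
With the tool pointing down it reaches from about 0.35 to 0.725 m from the base axis. Payload 6 kg.
Tool frame: the origin (TCP) lies at the centre of the arm's flange, where the gripper is bolted on; the fingertips stand 173 mm ahead of it and the grasp point (between the pads) lies 155 mm ahead of it (tip_extent is the distance from the TCP to the fingertips, in m); z points along the fingers, x is the direction in which the jaws open and shut, and the axes are right-handed (so a half turn about z gives the same grasp; the last joint's range is limited). The gripper opens to 85 mm and grips with 20 to 120 N. Pads are 22 mm wide; open, the fingers measure 114 mm over their backs; the gripper's body (76 mm by 85 mm) begins 54 mm behind the grasp point. The pads swing forward as they close: fully open they stand 13 mm farther back than shut.
Start: joints at [1.638, 0.04, 0.085, 0, -1.615, -0.334], TCP at [0.158, 0.579, 0.405] pointing down, gripper open.
Joint ranges: [-2.56, 2.56], [-1.29, 2.01], [-1.08, 1.49], [-3.29, 1.98], [-2.81, -0.18], [-2.99, 2.99]. Speed limits (rad/s): [2.57, 2.57, 3.01, 3.14, 3.14, 3.14].

INTERFACE

Orientations are given as a unit quaternion [x, y, z, w].
In Python, from cell import read_state, snapshot, finish_job, tip_extent gives the robot as it stands.
- The arm moves only by the shell command python3 -m pendant 'ROWS' [FORCE]. ROWS is JSON, a list of rows, each a list of 7 numbers: the shift along the tool's x, y, z in m, then the turn, a rotation vector about the tool's x, y, z in degrees, then the opening, from 0 (shut) to 1 (fully open). A call has 1 to 20 rows; each row is the pose to reach, as a shift and turn from the pose measured when the call began, along the tool's axes at that moment; what a row does not reach only later rows make up. A row lasts 1/10 s, in which the tool goes at most 50 mm and 8.59 degrees, less where a joint would pass 70% of its speed; a pose out of reach is approached as far as the arm can. A call with a gripper value outside its range is refused whole. The fingers move at their own pace and stop on an object; FORCE is the grip in N (left out, the last holds). Time passes only in rows, so rows that repeat a pose let the fingers close. It gives the time, the measured TCP pose, the force and the opening at its end, in the units of the state.
- read_state(): the state, without advancing time (a new reading comes with each control period).
- snapshot(name): name is "side" or "top" or "wrist"; returns a dict with "img" (400x640x3 uint8, red, green, blue), "z_map" (400x640 float32, m along the optical axis (not along the pixel's ray), 0 where there is no reading), "fx", "fy", "cx", "cy" (pixels), "cam_to_world" (4x4, takes a point from camera to world coordinates). Camera axes: x right, y down, z forward; pixel columns grow to the right and rows downward; lengths in m; the calibration is good to about 2 mm. A picture is of the moment at which its call begins.
- finish_job(): hands the job in, once; it reports no verdict.
The state is a dict: "time_s": time; "joint_positions": joint angles; "dq": joint speeds; "effort": joint torques, N m; "ee_pos": TCP position; "tcp_rot": TCP orientation; "force": force on the tool from outside, world axes, zero at the start; "torque": the same for the moment, N m; "gripper_width": finger opening in m.
Only numpy, scipy, OpenCV 4.12 (cv2) and the standard library are available. Lean on these libraries where they do the work, as an engineer would, in place of code of your own. Each camera call takes 0.05 s, during which the arm holds its last target.

TASK

Slide the little cupboard's door open, pulling it through its roller catch, and push the clay mortar upright into the opened bay until it is wholly inside. Then slide the door shut again until the catch snaps and holds it fully closed. Do not tip the mortar over, and leave the pot, colander, ladle and pestle alone.

Things in the scene. Friction and masses are not known exactly. Their poses are not given: they have to be found in the camera images.
- cupboard: Low wooden cupboard fixed on the bench, 380 wide (y = -200 to 180) x 150 deep (x) x 105 mm tall, top board 10 mm thick. Origin: bench level, on its front plane, 180 mm from its +y end; x points from the front into the cupboard (away from the robot), y along the front, z up. No floor or sill: the bench runs on inside. The +y half is the bay behind the door; the -y half has a fixed plywood front.
- door (a joint): Plywood sliding door, 216 wide x 121 tall x 12 mm thick, 4 to 16 mm in front of the front face (shut: cupboard y = -38 to 178 mm), top edge 125 mm above the bench. Value in m: 0 = fully shut over the bay, growing as it slides along the cupboard's -y, to 0.18 = fully open. Starts shut in its catch. Out of the catch it slides with 1.5 N plus 4 N per m/s and stays where left.
- handle (a point): Point on the door's upright wooden handle batten, on its centre line, 155 mm above the bench. Batten 30 wide (cupboard y) x 18 mm thick (cupboard x), 16 to 34 mm in front of the front face, from 60 to 175 mm above the bench: its top 50 mm stand above the door and can be pushed sideways or pinched from above. Door shut: at cupboard y = 45 mm; moves with the door.
- bay (a point): Middle of the bay's mouth, on the cupboard's front plane (cupboard y = 89 mm), 40 mm above the bench; axes as the cupboard's. The mouth spans cupboard y = 10 to 168 mm (158 wide), 95 mm high; the bay runs 140 mm deep along +x. Over the mouth the top board is cut away from the front face 75 mm back (cupboard y = 10 to 168 mm), as room for a hand, so a tool can reach in there from above.
- mortar_mid (a point): Centre of the pale clay mortar, 40 mm above its foot. Round open cup, 80 mm tall, widest (100 mm diameter) 18 to 38 mm above the foot, 92 mm across foot and rim, wall 11 mm, 0.35 to 0.7 kg. Stands loose on the bench in front of the bay, z up. Pushed at 50 mm above the bench or lower it slides upright.
- rice_pot: Bystander: dented aluminium sticky rice pot, waisted, 132 mm diameter, 120 mm tall; origin at the centre of its underside.
- colander: Bystander: green plastic colander, 160 mm diameter, 70 mm tall; origin at the centre of its underside.
- ladle: Bystander: stainless ladle lying along its x axis, 290 mm long, bowl 76 mm across at +x, at most 29 mm tall; origin at bench level.
- pestle: Bystander: wooden pestle lying along its x axis, 165 mm long, 38 mm thick; origin at bench level under its middle.
- roller (a point): Centre of the catch's sprung roller, 115 mm above the bench; steel housing on the cupboard's top just behind the door (cupboard x = 14 to 40, y = -42 to -18 mm, up to 126 mm high). It acts on the last 15 mm of door travel: about 8 to 12 N on the handle, either way, to pass it; below about 5 mm it pulls the door home to 0; a door not past the roller stays 10 mm or more open.
Not all that is in view belongs to the job. Of the things that look like the part that bears mortar_mid, take the one that is farthest from the robot's base at the start.

How it is judged:
On the way, in this order (a step that is already met when the one before it is completed fails the run):
1. the door has been pulled out of its catch and slid open at least 110 mm (value of joint door above 0.11 m), for 0.1 s.
2. the mortar stands wholly inside the bay, upright, with the door still open (x of mortar_mid in the frame of cupboard above 0.047 m and y of mortar_mid in the frame of cupboard between 0.05 and 0.13 m and angle between mortar_mid's own z axis and vertical below 0.15 rad and value of joint door above 0.08 m), for 0.2 s.
At the end, for the whole second after the job is handed in: The door is snapped shut (within 4 mm of fully shut) and still; the mortar stands upright (within 0.15 rad) wholly inside the bay behind it (its centre at least 45 mm behind the front face, between the bay's side walls) (value of joint door below 0.004 m and velocity of joint door between -0.005 and 0.005 m/s and x of mortar_mid in the frame of cupboard above 0.045 m and y of mortar_mid in the frame of cupboard between 0.05 and 0.13 m and angle between mortar_mid's own z axis and vertical below 0.15 rad); the robot touches nothing.
It fails at once if the mortar is tipped by more than 0.5 rad (angle between mortar_mid's own z axis and vertical above 0.5 rad).
It fails at once if the pot is moved by more than 20 mm (distance of rice_pot from where it was at the start of the episode above 0.02 m).
It fails at once if the colander is moved by more than 20 mm (distance of colander from where it was at the start of the episode above 0.02 m).
It fails at once if the ladle is moved by more than 20 mm (distance of ladle from where it was at the start of the episode above 0.02 m).
It fails at once if the pestle is moved by more than 20 mm (distance of pestle from where it was at the start of the episode above 0.02 m).
It also fails if it takes over 66 s, if anything falls off the work surface, if the arm or the gripper's body presses on something with over 40 N, if the wrist force passes 120 N, or if a joint passes its speed limit or range.

## Working session

There is one attempt and no reset: what is moved stays moved. The work goes in short steps, Python scripts to look and compute and a shell command to move; the robot and the scene stay as the last step left them, time stands still between calls to the robot, and variables do not carry over. Pictures are saved under pics/ and viewed, and the job is handed in when it is done.

```bash
ls; mkdir -p pics; python3 - <<'E'
from cell import *
import cv2,numpy as np
s=read_state();print(s)
print(tip_extent() if callable(tip_extent) else tip_extent)
for n in("side","top","wrist"):
    d=snapshot(n);cv2.imwrite(f"pics/{n}0.png",d["img"][:,:,::-1]);np.savez(f"{n}0.npz",**d)
    print(n,d["fx"],d["cx"],d["cy"],np.round(d["cam_to_world"],3))
E
```

```text
pics
{'time_s': 0.0, 'joint_positions': array([ 1.63771867e+00,  4.08183814e-02,  8.38028319e-02, -4.39525959e-04,
       -1.61550401e+00, -3.33720335e-01]), 'dq': array([ 0.00080874, -0.00119992, -0.00178522, -0.00175137, -0.0013326 ,
       -0.00020878]), 'effort': array([-1.00230340e-03, -3.68202782e+01,  3.47401285e+01,  6.93206549e+00,
       -5.56052881e-03, -4.44651729e-07]), 'ee_pos': array([0.15807323, 0.57878063, 0.40367522]), 'tcp_rot': array([-6.06784118e-01,  7.94866180e-01, -5.97054096e-04, -6.58873574e-04]), 'force': array([-0.10882748, -0.32103018,  0.12447613]), 'torque': array([ 0.01824622, -0.01917738, -0.01789853]), 'gripper_width': 0.08551306222927732}
0.1734
side 381.55708575156586 310.12352853496736 198.84246521036118 [[ 0.996 -0.054  0.075  0.372]
 [-0.091 -0.718  0.69  -0.721]
 [ 0.016 -0.694 -0.719  0.89 ]
 [ 0.     0.     0.     1.   ]]
top 420.95276641207147 316.84356016325586 199.4026461772472 [[-0.009 -0.992  0.127  0.345]
 [-1.     0.007 -0.013  0.015]
 [ 0.012 -0.127 -0.992  1.201]
 [ 0.     0.     0.     1.   ]]
wrist 281.01608736703554 320.71175248003226 196.10591625463354 [[-0.263 -0.931 -0.253  0.222]
 [-0.965  0.254  0.068  0.562]
 [ 0.001  0.262 -0.965  0.373]
 [ 0.     0.     0.     1.   ]]
```

View pics/top0.png

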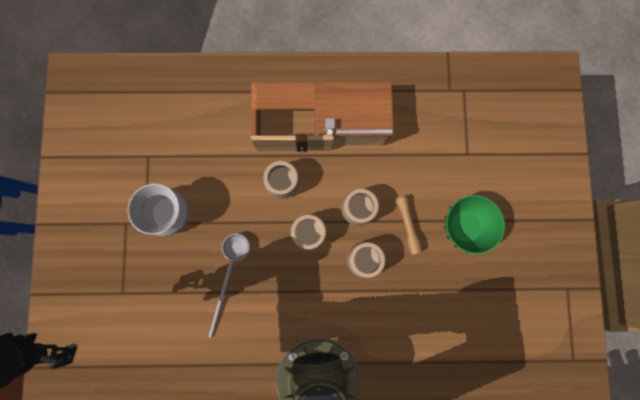

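View pics/side0.png

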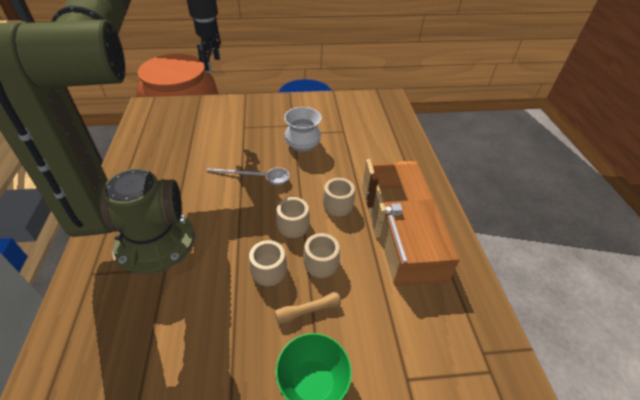

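The top view shows the cupboard at px (250-393, 82-150), four mortars at (281,178), (360,206), (308,232), (367,260), the pot at (157,210), the colander at (475,224), the ladle at (225,285) and the pestle at (408,225). Next I'll measure them.

```bash
cat > h.py <<'E'
import numpy as np,cv2
def pts(d):
    z=d["z_map"];v,u=np.mgrid[:z.shape[0],:z.shape[1]]
    P=np.stack([(u-d["cx"])/d["fx"]*z,(v-d["cy"])/d["fy"]*z,z,np.ones_like(z)],-1)@np.array(d["cam_to_world"]).T
    P=P[...,:3];P[z<=0]=np.nan;return P
def load(n): return dict(np.load(n))
def circ(x,y):
    A=np.c_[2*x,2*y,np.ones_like(x)];s=np.linalg.lstsq(A,x*x+y*y,rcond=None)[0]
    return s[0],s[1],np.sqrt(s[2]+s[0]**2+s[1]**2)
E
python3 - <<'E'
from h import *
for n in("top0.npz","side0.npz"):
    d=load(n);P=pts(d)
    print(n,"bench z",np.nanmedian(P[300:320,100:200,2]) )
    from scipy import ndimage
    m=(P[...,2]>0.012)&(P[...,2]<0.2)&(P[...,0]>0.15)&(P[...,0]<0.9)&(abs(P[...,1])<0.6)
    L,k=ndimage.label(m)
    for i in range(1,k+1):
        q=P[L==i]
        if len(q)<60: continue
        r=q[q[:,2]>q[:,2].max()-.008]
        print(len(q),"min",q.min(0).round(3),"max",q.max(0).round(3),"rim",np.round(circ(r[:,0],r[:,1]),3))
d=load("top0.npz");P=pts(d)
# door top points z~.125 , handle top z~.175
for n in("top0.npz","side0.npz"):
    P=pts(load(n)); X=P.reshape(-1,3)
    X=X[(X[:,0]>.5)&(X[:,0]<.9)&(abs(X[:,1])<.3)]
    for lo,hi in((.119,.13),(.165,.185),(.098,.112)):
        q=X[(X[:,2]>lo)&(X[:,2]<hi)]
        r=cv2.minAreaRect(q[:,:2].astype(np.float32)) if len(q)>3 else None
        print(n,lo,len(q),r, q.mean(0).round(3))
E
```

```text
top0.npz bench z -0.0005052278898818319
7798 min [ 0.622 -0.204  0.012] max [0.81  0.177 0.178] rim [0.632 0.041 0.01 ]
1065 min [0.501 0.051 0.013] max [0.595 0.147 0.085] rim [0.55  0.099 0.041]
1953 min [0.398 0.357 0.012] max [0.528 0.489 0.124] rim [0.463 0.423 0.063]
1071 min [ 0.422 -0.162  0.013] max [ 0.517 -0.067  0.086] rim [ 0.472 -0.117  0.041]
1756 min [ 0.342 -0.504  0.012] max [ 0.498 -0.346  0.078] rim [ 0.42  -0.424  0.077]
622 min [ 0.341 -0.291  0.013] max [ 0.504 -0.223  0.043] rim [ 0.427 -0.269  0.065]
1023 min [ 0.355 -0.022  0.012] max [0.447 0.074 0.087] rim [0.403 0.025 0.041]
463 min [0.175 0.19  0.012] max [0.401 0.283 0.034] rim [0.35  0.231 0.04 ]
1087 min [ 0.28  -0.176  0.014] max [ 0.375 -0.081  0.086] rim [ 0.328 -0.13   0.041]
side0.npz bench z 4.2136453952568154e-05
1332 min [0.398 0.353 0.012] max [0.531 0.495 0.124] rim [0.463 0.422 0.063]
7541 min [ 0.622 -0.206  0.012] max [0.81  0.178 0.178] rim [0.633 0.039 0.01 ]
333 min [0.158 0.189 0.012] max [0.402 0.285 0.035] rim [0.348 0.23  0.041]
982 min [0.501 0.047 0.012] max [0.596 0.147 0.084] r
[... 642 characters left out ...]
6000556946), (0.017139483243227005, 0.027707379311323166), 0.033154428005218506) [0.632 0.041 0.173]
top0.npz 0.098 5901 ((0.7166334390640259, -0.013651669025421143), (0.18688622117042542, 0.3794020712375641), 0.630595326423645) [ 0.743 -0.035  0.105]
side0.npz 0.119 287 ((0.6490505337715149, 0.057512715458869934), (0.059989504516124725, 0.22603049874305725), 12.354288101196289) [0.658 0.021 0.124]
side0.npz 0.165 63 ((0.6334031820297241, 0.0401417575776577), (0.029418233782052994, 0.01830114610493183), 87.5662612915039) [0.632 0.037 0.173]
side0.npz 0.098 4467 ((0.7164568901062012, -0.01422378420829773), (0.18660832941532135, 0.38349947333335876), 0.29868537187576294) [ 0.741 -0.059  0.105]
```

```bash
python3 - <<'E'
import cv2
a=cv2.imread("pics/top0.png")[60:290,120:520];cv2.imwrite("pics/top0z.png",cv2.resize(a,None,fx=2,fy=2,interpolation=2))
E
```

```text
(no output)
```

View pics/top0z.png

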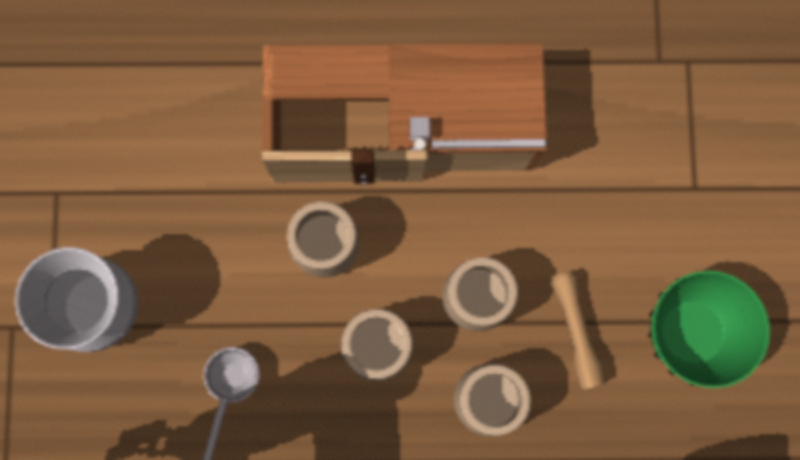

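The mortar farthest from the base is the one at about (0.550, 0.098), r = 0.56, right in front of the bay. Next I'll refine the cupboard frame and work out the first move.

```bash
cat >> h.py <<'E'
from scipy.spatial.transform import Rotation as R
def plan(target,yaw_x,s):
    """shift in tool axes & rotvec deg for TCP target pos with tool x at world angle yaw_x, z down"""
    R0=R.from_quat(s["tcp_rot"]);p=np.array(s["ee_pos"])
    c,n=np.cos(yaw_x),np.sin(yaw_x);x=np.array([c,n,0]);z=np.array([0,0,-1.]);M=np.c_[x,np.cross(z,x),z]
    sh=R0.inv().apply(np.array(target)-p);rv=(R0.inv()*R.from_matrix(M)).as_rotvec(degrees=True)
    print("shift",sh.round(4),"turn",rv.round(2))
E
python3 - <<'E'
from h import *
from cell import read_state
for n in("top0.npz","side0.npz"):
    P=pts(load(n));X=P.reshape(-1,3);X=X[(X[:,2]>.1)&(X[:,2]<.109)&(X[:,0]>.6)&(X[:,0]<.9)&(abs(X[:,1])<.25)]
    ys=np.arange(-.19,.165,.01);b=[]
    for y in ys: b.append(np.sort(X[abs(X[:,1]-y)<.006][:,0])[-3:].mean())
    print(n,"back edge slope",np.polyfit(ys,b,1))
    xs=np.arange(.67,.80,.01);
    lo=[np.sort(X[abs(X[:,0]-x)<.006][:,1])[:2].mean() for x in xs];hi=[np.sort(X[abs(X[:,0]-x)<.006][:,1])[-2:].mean() for x in xs]
    print("end -y",np.polyfit(xs,lo,1),np.mean(lo)," +y",np.polyfit(xs,hi,1),np.mean(hi))
    Y=P.reshape(-1,3);Y=Y[(Y[:,2]>.121)&(Y[:,2]<.128)&(Y[:,0]>.635)&(Y[:,0]<.66)&(Y[:,1]<.2)&(Y[:,1]>-.1)]
    f=np.polyfit(Y[:,1],Y[:,0],1);print("door top",f,np.polyval(f,.05),Y[:,1].min(),Y[:,1].max())
plan([.6325,.041,.40],-np.pi/2,read_state())
E
```

```text
top0.npz back edge slope [-0.00576686  0.80751745]
end -y [ 0.01107144 -0.21016204] -0.20207989373697943  +y [0.01033104 0.16842659] 0.17596824834872235
door top [-0.01209675  0.64875513] 0.6481502949156122 -0.04065335345749707 0.17217236711335535
side0.npz back edge slope [-0.00606849  0.80728725]
end -y [ 0.0031836  -0.20645241] -0.20412837923522087  +y [0.01297321 0.16590188] 0.1753723259190608
door top [-0.00350851  0.64815026] 0.6479748358426067 -0.04180526954527031 0.17379377199615798
shift [ 0.3937 -0.5994  0.0045] turn [  0.    -0.08 -15.29]
```

```bash
python3 -m pendant '[[0.012,-0.018,0,0,0,-1,1],[0.036,-0.055,0,0,0,-3,1],[0.06,-0.091,0,0,0,-5,1],[0.084,-0.128,0,0,0,-6,1],[0.108,-0.164,0,0,0,-7,1],[0.132,-0.2,0,0,0,-8,1],[0.156,-0.237,0,0,0,-9,1],[0.18,-0.274,0,0,0,-10,1],[0.204,-0.31,0,0,0,-11,1],[0.228,-0.347,0,0,0,-12,1],[0.252,-0.384,0,0,0,-13,1],[0.276,-0.42,0,0,0,-14,1],[0.3,-0.456,0,0,0,-15,1],[0.324,-0.492,0,0,0,-15.2,1],[0.348,-0.53,0,0,0,-15.2,1],[0.37,-0.563,0,0,0,-15.2,1],[0.385,-0.588,0,0,0,-15.2,1],[0.394,-0.6,0,0,0,-15.2,1],[0.394,-0.6,0,0,0,-15.2,1],[0.394,-0.6,0,0,0,-15.2,1]]'
python3 -c "
from h import *;from cell import *
s=read_state();print(s['time_s'],s['ee_pos'],s['joint_positions'].round(2));plan([.6325,.040,.305],-1.5628,s)
d=snapshot('wrist');cv2.imwrite('pics/w1.png',d['img'][:,:,::-1])"
```

```text
time_s: 2.15
ee_pos: [0.6329, 0.0408, 0.4042]
tcp_rot: [-0.707, 0.708, -0.0, -0.001]
force: [-0.2, 0.4, -0.6]
gripper_width: 0.085
2.15 [0.63285687 0.04081956 0.40423022] [ 0.38  0.13  0.18  0.   -1.62  1.19]
shift [0.0007 0.0003 0.0992] turn [ 0.05 -0.07 -0.56]
```

View pics/w1.png

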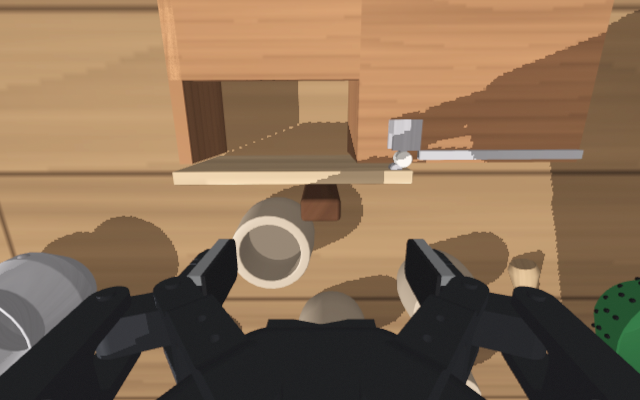

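The handle batten sits centred between the fingers (handle px (320,200), fingers at 225 and 420). I'll descend and pinch it.

```bash
python3 -m pendant '[[0,0,0.02,0,0,-0.5,1],[0.001,0,0.05,0,0,-0.5,1],[0.001,0,0.08,0,0,-0.5,1],[0.001,0,0.1,0,0,-0.5,1],[0.001,0,0.1,0,0,-0.5,1],[0.001,0,0.1,0,0,-0.5,0.2],[0.001,0,0.1,0,0,-0.5,0.2],[0.001,0,0.1,0,0,-0.5,0.2],[0.001,0,0.1,0,0,-0.5,0.2],[0.001,0,0.1,0,0,-0.5,0.2],[0.001,0,0.1,0,0,-0.5,0.2],[0.001,0,0.1,0,0,-0.5,0.2]]' 50
python3 -c "
from h import *;from cell import *
s=read_state();print(s['ee_pos'],s['force'])"
```

```text
time_s: 3.4
ee_pos: [0.6327, 0.0406, 0.306]
tcp_rot: [0.71, -0.704, 0.001, -0.001]
force: [-2.1, 5.3, 6.9]
gripper_width: 0.0295
[0.63272905 0.04060665 0.30601129] [-2.06435117  5.34693285  6.91969595]
```

```bash
python3 -m pendant '[[0.006,0,0,0,0,0,0.2],[0.014,0,0,0,0,0,0.2],[0.024,0,0,0,0,0,0.2],[0.036,0,0,0,0,0,0.2],[0.05,0,0,0,0,0,0.2],[0.065,0,0,0,0,0,0.2],[0.08,0,0,0,0,0,0.2],[0.095,0,0,0,0,0,0.2],[0.11,0,0,0,0,0,0.2],[0.125,0,0,0,0,0,0.2],[0.138,0,0,0,0,0,0.2],[0.15,0,0,0,0,0,0.2],[0.16,0,0,0,0,0,0.2],[0.168,0,0,0,0,0,0.2],[0.173,0,0,0,0,0,0.2],[0.176,0,0,0,0,0,0.2],[0.176,0,0,0,0,0,0.2]]' 60
python3 -c "
from h import *;from cell import *
s=read_state();print(s['ee_pos'],s['force'])
d=snapshot('top');cv2.imwrite('pics/t2.png',d['img'][60:290,120:520,::-1]);np.savez('t2.npz',**d)"
```

```text
time_s: 5.1
ee_pos: [0.6337, -0.1373, 0.306]
tcp_rot: [0.71, -0.705, 0.001, 0.0]
force: [-4.3, -1.3, 3.1]
gripper_width: 0.0291
[ 0.63366526 -0.13727048  0.30603995] [-4.3269189  -1.33316432  3.10561058]
```

View pics/t2.png

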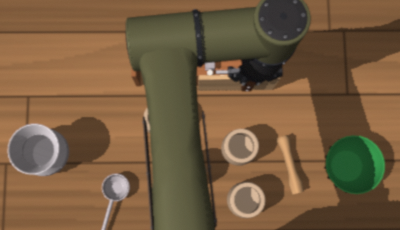

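The TCP moved 178 mm with the batten still gripped at 29 mm, so the door is open; the arm hides it in the top view. Releasing and lifting.

```bash
python3 -m pendant '[[0,0,0,0,0,0,0.8],[0,0,0,0,0,0,0.8],[0,0,0,0,0,0,0.8],[0,0,-0.01,0,0,0,0.8],[0,0,-0.04,0,0,0,0.8],[0,0,-0.08,0,0,0,0.7],[0,0,-0.09,0,0,0,0.6],[-0.03,0.02,-0.09,0,0,0,0.6],[-0.07,0.05,-0.09,0,0,0,0.6],[-0.11,0.08,-0.09,0,0,0,0.6],[-0.15,0.105,-0.09,0,0,0,0.6],[-0.185,0.13,-0.09,0,0,0,0.6],[-0.215,0.15,-0.09,0,0,0,0.6],[-0.23,0.16,-0.09,0,0,0,0.6],[-0.23,0.16,-0.09,0,0,0,0.6]]' 
python3 -c "
from h import *;from cell import *
s=read_state();print(s['ee_pos'],s['force']);plan([.472,.094,.21],-1.5628,s)
d=snapshot('side');cv2.imwrite('pics/s3.png',d['img'][:,:,::-1]);np.savez('s3.npz',**d)
d=snapshot('wrist');cv2.imwrite('pics/w3.png',d['img'][:,:,::-1])"
```

```text
time_s: 6.65
ee_pos: [0.4709, 0.0933, 0.397]
tcp_rot: [0.711, -0.703, 0.001, -0.001]
force: [0.1, 0.7, -0.1]
gripper_width: 0.0512
[0.47094171 0.09325006 0.39701666] [ 0.07708271  0.74336697 -0.09697047]
shift [-0.0007 -0.0006  0.187 ] turn [-0.15  0.02  0.16]
```

View pics/s3.png

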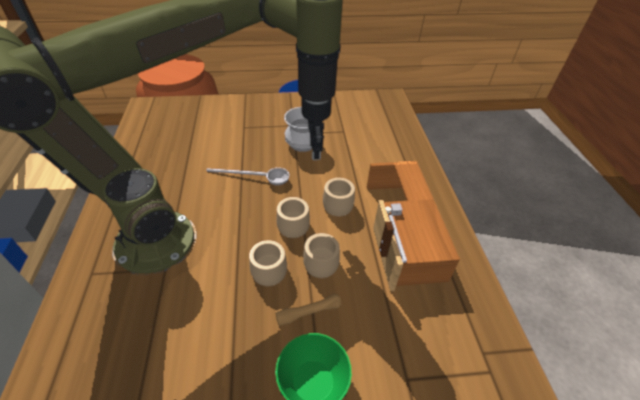

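View pics/w3.png

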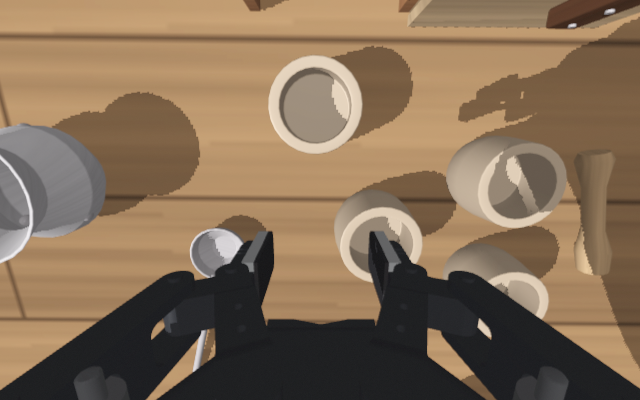

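Side view: door is open (handle at px (385,237)) and the mortar is at (339,197). Wrist view: the mortar at (315,104) is centred on the jaws (255–385). Lowering behind the mortar.

```bash
python3 -m pendant '[[0,-0.002,0.03,0,0,0,0.6],[0,-0.003,0.07,0,0,0,0.6],[0,-0.003,0.11,0,0,0,0.6],[0,-0.003,0.145,0,0,0,0.6],[0,-0.003,0.172,0,0,0,0.6],[0,-0.003,0.186,0,0,0,0.6],[0,-0.003,0.189,0,0,0,0.6],[0,-0.003,0.189,0,0,0,0.6]]' 
python3 -c "
from h import *;from cell import *
s=read_state();print(s['ee_pos'],s['force']);plan([.674,.086,.209],-1.5628,s)
d=snapshot('wrist');cv2.imwrite('pics/w4.png',d['img'][:,:,::-1]);
d=snapshot('side');cv2.imwrite('pics/s4.png',d['img'][:,:,::-1]);np.savez('s4.npz',**d)"
```

```text
time_s: 7.55
ee_pos: [0.4759, 0.0915, 0.2083]
tcp_rot: [0.71, -0.704, 0.001, -0.001]
force: [0.4, 1.0, 0.7]
gripper_width: 0.0514
[0.47585159 0.09147672 0.20832538] [0.41732041 1.0269736  0.74684228]
shift [ 0.007  -0.1981 -0.0002] turn [-0.14 -0.06 -0.01]
```

View pics/w4.png

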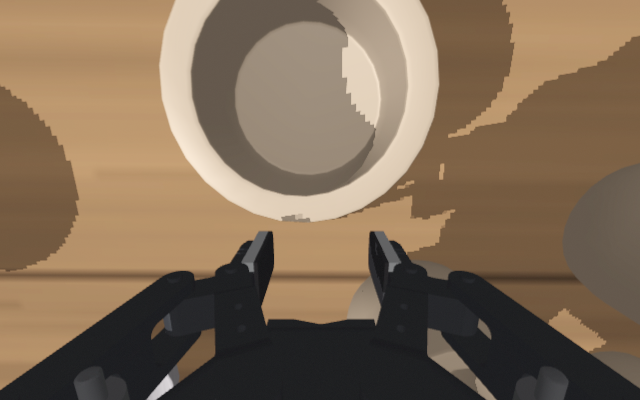

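View pics/s4.png

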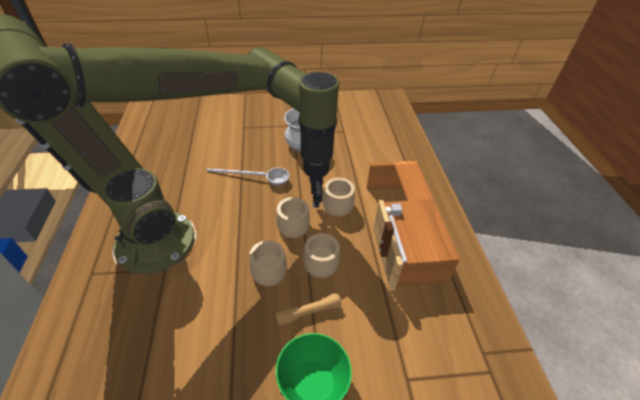

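The mortar centre (300) sits about 6 mm to the +y side of the jaw centre (320). I'll centre on it first and then push the first part.

```bash
python3 -m pendant '[[-0.006,0,0,0,0,0,0.6],[-0.006,-0.005,0,0,0,0,0.6],[-0.006,-0.012,0,0,0,0,0.6],[-0.006,-0.02,0,0,0,0,0.6],[-0.005,-0.028,0,0,0,0,0.6],[-0.005,-0.036,0,0,0,0,0.6],[-0.004,-0.044,0,0,0,0,0.6],[-0.004,-0.052,0,0,0,0,0.6],[-0.003,-0.06,0,0,0,0,0.6],[-0.002,-0.068,0,0,0,0,0.6],[-0.001,-0.076,0,0,0,0,0.6],[0,-0.084,0,0,0,0,0.6],[0.001,-0.092,0,0,0,0,0.6],[0.002,-0.098,0,0,0,0,0.6],[0.002,-0.1,0,0,0,0,0.6],[0.002,-0.1,0,0,0,0,0.6]]' 
python3 -c "
from h import *;from cell import *
s=read_state();print(s['ee_pos'],s['force']);plan([.674,.086,.209],-1.5628,s)
d=snapshot('wrist');cv2.imwrite('pics/w5.png',d['img'][:,:,::-1]);
d=snapshot('side');cv2.imwrite('pics/s5.png',d['img'][:,:,::-1]);np.savez('s5.npz',**d)"
```

```text
time_s: 9.25
ee_pos: [0.5763, 0.0906, 0.2096]
tcp_rot: [0.71, -0.704, 0.002, -0.002]
force: [-1.1, 0.3, 0.1]
gripper_width: 0.0513
[0.57633259 0.09055739 0.2095792 ] [-1.07379978  0.31871933  0.13419483]
shift [ 0.0053 -0.0976  0.001 ] turn [-0.26 -0.01  0.  ]
```

View pics/w5.png

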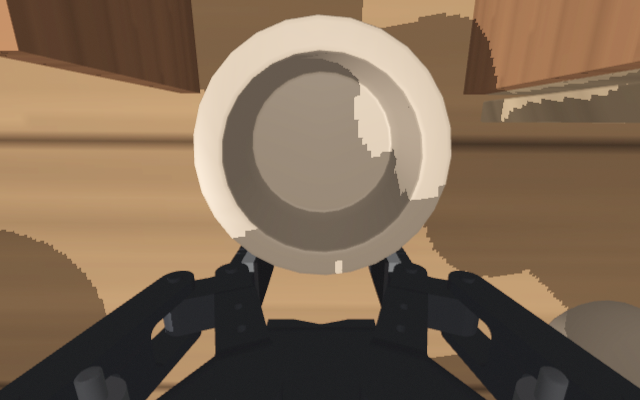

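View pics/s5.png

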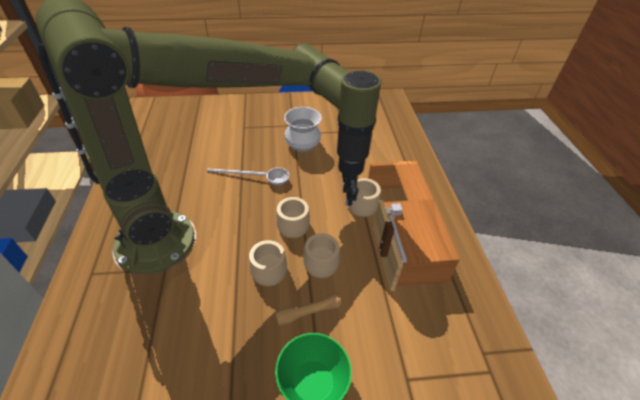

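The mortar (322,145) is nested in both fingers, upright and centred between the bay walls (200–465). Pushing it the rest of the way in.

```bash
python3 -m pendant '[[0,-0.006,0,0,0,0,0.6],[0.001,-0.014,0,0,0,0,0.6],[0.001,-0.022,0,0,0,0,0.6],[0.002,-0.03,0,0,0,0,0.6],[0.002,-0.038,0,0,0,0,0.6],[0.003,-0.046,0,0,0,0,0.6],[0.003,-0.054,0,0,0,0,0.6],[0.004,-0.062,0,0,0,0,0.6],[0.004,-0.07,0,0,0,0,0.6],[0.004,-0.078,0,0,0,0,0.6],[0.004,-0.086,0,0,0,0,0.6],[0.004,-0.093,0,0,0,0,0.6],[0.004,-0.098,0,0,0,0,0.6],[0.004,-0.1,0,0,0,0,0.6],[0.004,-0.1,0,0,0,0,0.6]]' 
python3 -c "
from h import *;from cell import *
s=read_state();print(s['ee_pos'],s['force'])
d=snapshot('wrist');cv2.imwrite('pics/w6.png',d['img'][:,:,::-1]);np.savez('w6.npz',**d)"
```

```text
time_s: 10.85
ee_pos: [0.6765, 0.0874, 0.2104]
tcp_rot: [0.71, -0.704, 0.002, -0.002]
force: [-0.9, 0.1, 0.0]
gripper_width: 0.0515
[0.67648144 0.08742826 0.21041326] [-0.92346187  0.09328588  0.01679151]
```

View pics/w6.png

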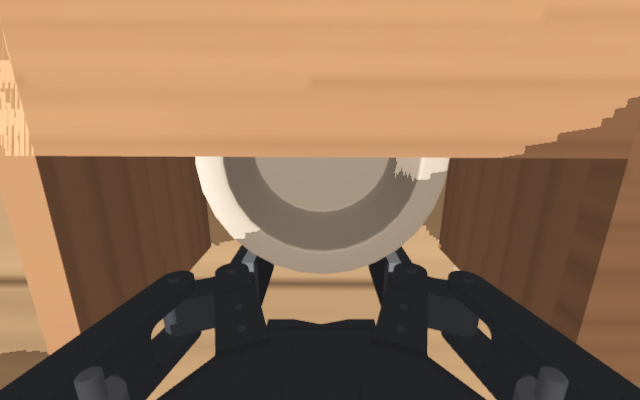

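The mortar is under the back top board, still seated in the fingers. I'll back out straight, lift, and measure.

```bash
python3 -m pendant '[[0,0.004,0,0,0,0,0.6],[0,0.02,0,0,0,0,0.6],[0,0.045,0,0,0,0,0.6],[0,0.075,-0.005,0,0,0,0.6],[0,0.1,-0.04,0,0,0,0.6],[0,0.11,-0.085,0,0,0,0.8],[0,0.11,-0.13,0,0,0,1],[0,0.11,-0.17,0,0,0,1],[0,0.11,-0.18,0,0,0,1],[0,0.11,-0.18,0,0,0,1]]' 
python3 -c "
from h import *;from cell import *
s=read_state();print(s['time_s'],s['ee_pos'],s['force'])
for n in('wrist','side'):
    d=snapshot(n);cv2.imwrite('pics/%s7.png'%n,d['img'][:,:,::-1]);P=pts(d).reshape(-1,3)
    q=P[(P[:,2]>.074)&(P[:,2]<.09)&(P[:,0]>.665)&(P[:,0]<.735)&(P[:,1]>.02)&(P[:,1]<.155)]
    print(n,len(q),q.min(0),q.max(0),np.std(q[:,2]),circ(q[:,0],q[:,1]))
    h=P[(P[:,2]>.15)&(P[:,2]<.185)&(abs(P[:,0]-.6325)<.02)&(P[:,1]<0)&(P[:,1]>-.2)]
    if len(h):print('handle',h.min(0),h.max(0))
plan([.6325,-.139,.40],-1.5628,s)
"
```

```text
time_s: 11.9
ee_pos: [0.5651, 0.0865, 0.3928]
tcp_rot: [0.71, -0.704, 0.003, -0.005]
force: [-0.1, 0.2, -0.2]
gripper_width: 0.0852
11.9 [0.56510256 0.08646014 0.39279629] [-0.13032663  0.21170309 -0.23785033]
wrist 2138 [0.68320086 0.04313363 0.07401938] [0.7349791 0.1346437 0.0830274] 0.0012603185956344368 (np.float64(0.7271305511658275), np.float64(0.08902305638791197), np.float64(0.039883736197168125))
handle [ 0.62566244 -0.12522625  0.15001196] [ 0.64371962 -0.11873677  0.17266217]
side 157 [0.68244455 0.04079284 0.07404588] [0.73428526 0.13342959 0.0836085 ] 0.002079765310123784 (np.float64(0.7263519678787608), np.float64(0.08614717545627809), np.float64(0.03979081904631011))
handle [ 0.62428531 -0.15391865  0.15009096] [ 0.64229288 -0.1244237   0.177768  ]
shift [ 0.226  -0.0656 -0.007 ] turn [-0.64  0.14  0.02]
```

View pics/wrist7.png

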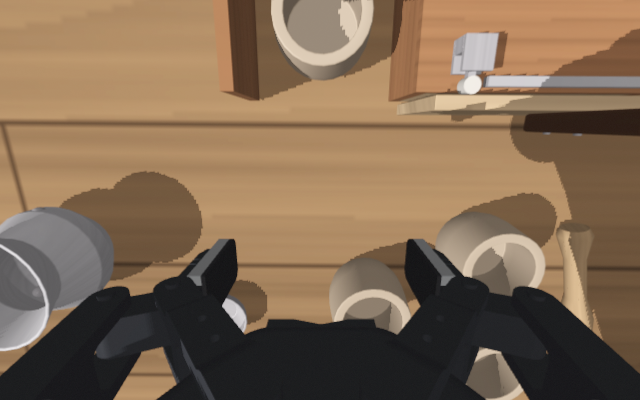

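Mortar centre is about (0.729, 0.088), or cupboard (0.071, 0.093), with its rim level. The handle is at y = -0.139. Going back to pinch it.

```bash
python3 -m pendant '[[0.015,-0.005,0,-0.2,0,0,1],[0.05,-0.015,0,-0.6,0,0,1],[0.09,-0.027,0,-0.6,0,0,1],[0.13,-0.04,0,-0.6,0,0,1],[0.17,-0.052,0,-0.6,0,0,1],[0.205,-0.062,0,-0.6,0,0,1],[0.223,-0.066,0,-0.6,0,0,1],[0.226,-0.0675,0,-0.6,0,0,1],[0.226,-0.0675,0,-0.6,0,0,1]]' 
python3 -c "
from h import *;from cell import *
s=read_state();print(s['time_s'],s['ee_pos']);plan([.6335,-.139,.305],-1.5628,s)
d=snapshot('wrist');cv2.imwrite('pics/w8.png',d['img'][:,:,::-1])"
```

```text
time_s: 12.9
ee_pos: [0.6344, -0.1393, 0.3874]
tcp_rot: [0.71, -0.704, -0.003, 0.003]
force: [0.2, -0.3, -0.5]
gripper_width: 0.0851
12.9 [ 0.63444867 -0.1392954   0.38737411]
shift [-0.0003  0.0003  0.0824] turn [ 0.46  0.03 -0.03]
```

View pics/w8.png

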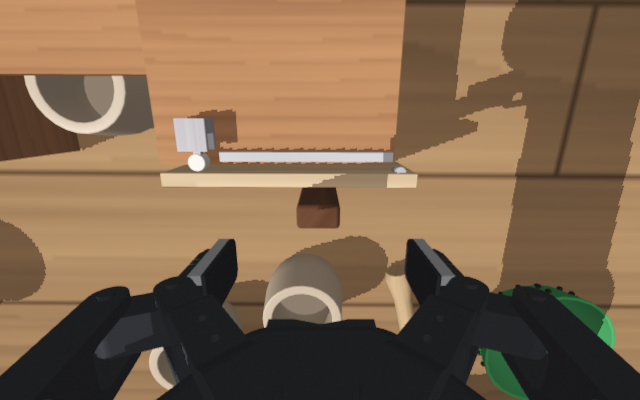

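The handle (318,208) is centred between the jaws. Descend and grip.

```bash
python3 -m pendant '[[0,0,0.02,0.4,0,0,1],[0,0,0.05,0.4,0,0,1],[0,0,0.077,0.4,0,0,1],[0,0,0.083,0.4,0,0,1],[0,0,0.083,0.4,0,0,0.2],[0,0,0.083,0.4,0,0,0.2],[0,0,0.083,0.4,0,0,0.2],[0,0,0.083,0.4,0,0,0.2],[0,0,0.083,0.4,0,0,0.2],[0,0,0.083,0.4,0,0,0.2],[0,0,0.083,0.4,0,0,0.2]]' 60
python3 -c "
from h import *;from cell import *
s=read_state();print(s['ee_pos']);plan([.633,.0405,.306],-1.5628,s)"
```

```text
time_s: 14.05
ee_pos: [0.634, -0.1385, 0.3067]
tcp_rot: [0.71, -0.704, 0.001, -0.001]
force: [-1.7, 1.4, 5.3]
gripper_width: 0.0295
[ 0.63401574 -0.13850084  0.30671372]
shift [-0.179  -0.0005  0.0008] turn [-0.14  0.02  0.03]
```

```bash
python3 -m pendant '[[-0.006,0,0,0,0,0,0.2],[-0.016,0,0,0,0,0,0.2],[-0.028,0,0,0,0,0,0.2],[-0.042,0,0,0,0,0,0.2],[-0.057,0,0,0,0,0,0.2],[-0.072,0,0,0,0,0,0.2],[-0.087,0,0,0,0,0,0.2],[-0.102,0,0,0,0,0,0.2],[-0.117,0,0,0,0,0,0.2],[-0.13,0,0,0,0,0,0.2],[-0.143,0,0,0,0,0,0.2],[-0.154,0,0,0,0,0,0.2],[-0.163,0,0,0,0,0,0.2],[-0.17,0,0,0,0,0,0.2],[-0.175,0,0,0,0,0,0.2],[-0.178,0,0,0,0,0,0.2],[-0.179,0,0,0,0,0,0.2],[-0.179,0,0,0,0,0,0.2]]' 60
python3 -c "
from h import *;from cell import *
s=read_state();print(s['ee_pos'],s['force'])"
```

```text
time_s: 15.85
ee_pos: [0.6329, 0.0409, 0.3067]
tcp_rot: [0.71, -0.704, 0.002, -0.001]
force: [8.4, -5.2, -5.8]
gripper_width: 0.0295
[0.63294426 0.0409069  0.30674764] [ 8.36761257 -5.17386253 -5.84051355]
```

TCP y is 0.0409, against 0.0406 when I first gripped the shut door, and there is a light stop force. Release and retreat.

```bash
python3 -m pendant '[[0,0,0,0,0,0,1],[0,0,0,0,0,0,1],[0,0,0,0,0,0,1],[0,0,0,0,0,0,1],[0,0,-0.01,0,0,0,1],[0,0,-0.04,0,0,0,1],[0,0,-0.08,0,0,0,1],[0,0.03,-0.11,0,0,0,1],[0,0.07,-0.12,0,0,0,1],[0,0.11,-0.12,0,0,0,1],[0,0.15,-0.12,0,0,0,1],[0,0.18,-0.12,0,0,0,1],[0,0.18,-0.12,0,0,0,1],[0,0.18,-0.12,0,0,0,1],[0,0.18,-0.12,0,0,0,1]]'
python3 -c "
from h import *;from cell import *
s=read_state();print(s['ee_pos'],s['force'],abs(s['dq']).max())
for n in('wrist','side'):
    d=snapshot(n);cv2.imwrite('pics/%s9.png'%n,d['img'][:,:,::-1]);P=pts(d).reshape(-1,3)
    q=P[(P[:,2]>.074)&(P[:,2]<.09)&(P[:,0]>.665)&(P[:,0]<.735)&(P[:,1]>.02)&(P[:,1]<.155)]
    print(n,len(q),q.min(0),q.max(0),circ(q[:,0],q[:,1])) if len(q) else 0
    h=P[(P[:,2]>.165)&(P[:,2]<.185)&(abs(P[:,0]-.6325)<.02)&(P[:,1]<.15)&(P[:,1]>-.2)]
    if len(h):print('handle',h.min(0),h.max(0))
P=pts(load('side0.npz')).reshape(-1,3);h=P[(P[:,2]>.165)&(P[:,2]<.185)&(abs(P[:,0]-.6325)<.02)&(P[:,1]<.15)&(P[:,1]>-.2)];print('start',h.min(0),h.max(0))
"
```

```text
time_s: 17.35
ee_pos: [0.4528, 0.0396, 0.4262]
tcp_rot: [0.71, -0.704, 0.002, -0.001]
force: [0.1, 0.6, -0.4]
gripper_width: 0.0853
[0.45278371 0.03956251 0.42623959] [ 0.10587159  0.62177114 -0.41717713] 0.022326825152605697
side 152 [0.68216332 0.04028151 0.07412748] [0.73423324 0.13261632 0.0841064 ] (np.float64(0.7273258290506011), np.float64(0.08608703140174162), np.float64(0.04033748550076961))
handle [0.62376813 0.02431491 0.16542732] [0.64126369 0.05496559 0.17752193]
start [0.62378123 0.02530836 0.16519798] [0.64235044 0.05503842 0.1779847 ]
```

View pics/wrist9.png

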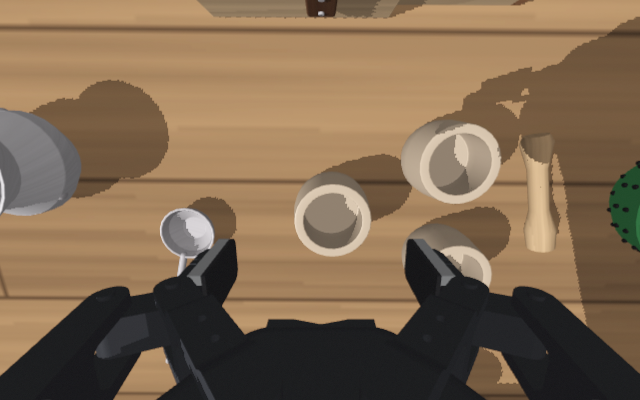

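View pics/side9.png

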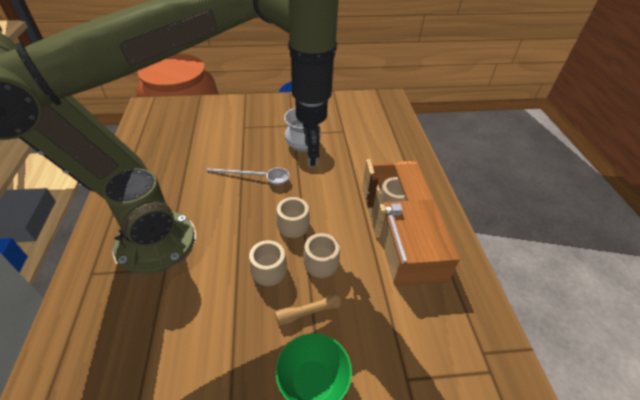

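The side view shows the door shut (handle at px (372,187), same pose as at the start) and the mortar upright inside at (392,187). The pot, ladle, pestle and colander look to be where they started.

```bash
python3 -c "
from cell import *
print(finish_job())"
```

```text
the job is handed in; nothing more can be done
None
```

The job is handed in: the mortar stands upright inside the bay and the door is shut again. `finish_job` gave no verdict, so this rests on my own measurements, and none of the final checks failed.

- **Door open:** I pinched the batten and pulled the door about 178 mm open, through the catch.
- **Mortar:** I took the one farthest from the base, at about (0.550, 0.098). I pushed it in with both fingers at about 40 mm height, then backed straight out. Measured with the door open, it was at about cupboard (0.071, 0.093) m with its rim level. Measured again with the door shut, it was within a millimetre or so of that in x and y.
- **Door shut:** I slid it back by the batten until the TCP was within 0.3 mm of where it had gripped the shut door at the start. After release, the handle's position in the side camera matched the start picture to about 1 mm, which is as fine as the camera resolves.
- **Robot and bystanders:** The arm was clear of everything, with the force reading near zero. The pot, colander, ladle and pestle looked unmoved in the last side view, but I compared them by eye and did not measure them again.

It finished at about 17.5 s of the 66 s allowed.

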